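# Nest the channel brackets in the sloping bin

### The job

Put the two channel brackets from the bench into the wide sloping blue bin with the one that is already there, so that all three fit. Stand one beside it facing the same way, web along the low wall, and turn the other the opposite way round so that it bridges the two, one of its legs in each neighbour's mouth. Set them down gently on their ends, flat on the bin floor and square to the bin, and leave the can, the jar and the hammer where they are.

Things in the scene. Friction and masses are not known exactly. Their poses are not given: they have to be found in the camera images.
- bin: Wide blue bin fixed on the stand, sloping 28 degrees: open top leans towards the robot, near wall low. Inside 92 mm (x) by 226 mm (y); walls 4 mm thick, 32 mm above the inner floor. Origin: centre of the inner floor, 65 mm above the bench. x up the slope, away from the robot; y level, left; z out of and square to the floor. A narrower bin of bolts joins it at y = 121 to 225 mm.
- stand: Plywood stand with a sloping deck that carries the two blue bins, fixed to the bench. Origin: on the bench under the wide bin's floor centre; x away from the robot, y left, z up. It spans x -70 to 60 mm, y -125 to 233 mm; its near edge has a lip lower than the bin wall.
- bracket_home: Bracket already in the bin, loose, near its +y end, flat on its floor, web along the low wall, mouth up the slope: aluminium channel cut 56 mm long, a U in plan, on its sawn end: web 100 mm, 60 mm from web back to leg tips, all 8 mm thick, mouth 84 wide, 52 deep; 0.2-0.35 kg. Origin: on its lower end, mid web. x runs along the legs to the mouth (web x -4 to 4, legs to 56 mm), y along the web (legs centred at y = +-46), z up its length.
- bracket_a: One of two like brackets standing on the bench, turned any way: aluminium channel cut 56 mm long, a U in plan, on its sawn end: web 100 mm, 60 mm from web back to leg tips, all 8 mm thick, mouth 84 wide, 52 deep; 0.2-0.35 kg. Origin: on its lower end, mid web. x runs along the legs to the mouth (web x -4 to 4, legs to 56 mm), y along the web (legs centred at y = +-46), z up its length.
- bracket_b: The other bracket standing on the bench, turned any way: aluminium channel cut 56 mm long, a U in plan, on its sawn end: web 100 mm, 60 mm from web back to leg tips, all 8 mm thick, mouth 84 wide, 52 deep; 0.2-0.35 kg. Origin: on its lower end, mid web. x runs along the legs to the mouth (web x -4 to 4, legs to 56 mm), y along the web (legs centred at y = +-46), z up its length.
- spray_can: Bystander: a paint spray can standing on the bench, 66 mm in diameter, 190 mm tall. Origin: centre of its underside; z up.
- screw_jar: Bystander: a closed screw jar with a yellow lid standing on the bench, 72 mm in diameter, 85 mm tall. Origin: centre of its underside; z up.
- hammer: Bystander: a hammer lying on the bench, 280 mm long, its handle towards its own -x. Origin: the middle of its length, on the bench.

How it is judged:
At the end, for the whole second after the job is handed in: All three stand at rest, ends flat on the wide bin's floor (6 mm, 6 degrees), square to the bin (11 degrees): the first and one other side by side, webs at the low side, mouths up the slope; the third reversed, its web at the high side, one leg in the mouth of each of them (z of bracket_home in the frame of bin between -0.005 and 0.006 m and angle between the z axis of each of bracket_home, bracket_a, bracket_b and the z axis of bin, either way round below 0.1 rad and angle between the x axis of each of bracket_home, bracket_a, bracket_b and the x axis of bin, either way round below 0.2 rad and linear speed of each of bracket_home, bracket_a, bracket_b below 0.02 m/s and angular speed of each of bracket_home, bracket_a, bracket_b below 0.2 rad/s and z of bracket_a in the frame of bin between -0.005 and 0.006 m and z of bracket_b in the frame of bin between -0.005 and 0.006 m and x of bracket_home in the frame of bin between -0.049 and -0.01 m and ((x of bracket_b in the frame of bin between -0.049 and -0.01 m and x of bracket_a in the frame of bin between 0.012 and 0.049 m and y of bracket_a in the frame of bracket_home between -0.087 and -0.005 m and y of bracket_a in the frame of bracket_b between 0.005 and 0.087 m) or (x of bracket_a in the frame of bin between -0.049 and -0.01 m and x of bracket_b in the frame of bin between 0.012 and 0.049 m and y of bracket_b in the frame of bracket_home between -0.087 and -0.005 m and y of bracket_b in the frame of bracket_a between 0.005 and 0.087 m))); the robot touches nothing.
It fails at once if the spray can, the screw jar or the hammer is moved by more than 25 mm or a standing one is tipped (distance of any of spray_can, screw_jar, hammer from where it was at the start of the episode above 0.025 m or angle between any of spray_can, screw_jar's own z axis and vertical above 0.3 rad).
It fails at once if a bracket is driven hard against the bin or another bracket (more than 120 N) (contact force between any of bracket_a, bracket_b and bin above 120 N or contact force between any of bracket_a, bracket_b and bracket_home above 120 N or contact force between bracket_a and bracket_b above 120 N).
It fails at once if a bracket is dropped into the bin (faster than 0.5 m/s within 30 mm of its floor) ((z of bracket_a in the frame of bin between -0.02 and 0.03 m and x of bracket_a in the frame of bin between -0.06 and 0.06 m and y of bracket_a in the frame of bin between -0.12 and 0.12 m and linear speed of bracket_a above 0.5 m/s) or (z of bracket_b in the frame of bin between -0.02 and 0.03 m and x of bracket_b in the frame of bin between -0.06 and 0.06 m and y of bracket_b in the frame of bin between -0.12 and 0.12 m and linear speed of bracket_b above 0.5 m/s)).
It also fails if it takes over 58 s, if anything falls off the work surface, if the arm or the gripper's body presses on something with over 40 N, if the wrist force passes 120 N, or if a joint passes its speed limit or range.

### The arm

A 6-joint arm with a two-finger parallel gripper is mounted at the origin on the work surface. World frame = base frame: x ahead of the robot, y to its left, z up, the work surface at z = 0. Lengths are in m, angles in rad, forces in N, time in s.
With the tool pointing down it reaches from about 0.35 to 0.975 m from the base axis. Payload 7.1 kg.
Tool frame: the origin (TCP) lies midway between the tips of the shut fingers; the grasp point (between the pads) lies 19 mm behind it; z points along the fingers, y is the line along which they close (so a half turn about z gives the same grasp; the last joint's range is limited). The gripper opens to 88 mm and grips with 3 to 60 N. Pads are 20 mm wide; open, the fingers measure 115 mm over their backs; the gripper's body (75 mm by 178 mm) begins 61 mm behind the grasp point.
Start: joints at [-1.124, 0.423, 1.63, -0, 1.089, -0.019], TCP at [0.281, -0.558, 0.223] pointing down, gripper open.
Joint ranges: [-3, 3], [-0.9, 2.11], [0.09, 2.58], [-1.31, 4.45], [0.11, 2.69], [-2.54, 2.54]. Speed limits (rad/s): [2.39, 2.39, 3.01, 3.14, 3.14, 3.14].

### API

Orientations are given as a unit quaternion [w, x, y, z].
In Python, from station import move_pose, movel, movej, command_gripper, wait, inverse_kinematics, read_camera, camera_info, MotionError, job_done, get_time, get_joint_pos, get_qvel, get_effort, get_tcp_pos, get_ee_rot, get_ft_force, get_ft_torque, get_grip_width, get_finger_force gives the robot as it stands. Calls block until the motion is done:
- move_pose(position, orientation): joint-space move of the TCP to a pose.
- movel(position, frame=None, v=0.15, until_force=None): straight line of the TCP; frame=None keeps the orientation; v is the mean speed in m/s. With until_force (N) it stops when the force on the tool has changed by that much, and returns True; else False.
- movej(angles): joint-space move.
- command_gripper(opening): opening from 0.0 (shut) to 1.0 (fully open); the grip force is fixed at half the most; returns when the fingers have stopped.
- wait(seconds).
- inverse_kinematics(position, orientation): joint angles nearest the present ones, or None.
- read_camera(name): name is "side" or "top" or "wrist"; returns the picture (384x512x3 uint8, red, green, blue); there is no depth.
- camera_info(name): a dict with "intrinsics" (3x3 intrinsics, pixels), "T" (4x4, takes a point from camera to world coordinates); the wrist camera has in their place "tool_from_camera" (4x4, takes a point from camera to tool coordinates, whose origin is the TCP and whose axes are the flange's). Camera axes: x right, y up, looking along -z (the intrinsics and any distortion apply to the point x, -y, -z); pixel columns grow to the right and rows downward; lengths in m; the calibration is good to about 2 mm. The wrist camera is an equidistant fisheye: a pixel r from the principal point sees the ray r / f radians off the axis. A picture is of the moment at which its call begins: read the wrist's pose just before it. camera_info takes no time and is no camera call.
A pose or a line that the arm cannot do raises MotionError and nothing moves.
- job_done(): hands the job in; it is judged then, once.
Readings, each from a call of its own:
- get_time(): time.
- get_joint_pos(): joint angles.
- get_qvel(): joint speeds.
- get_effort(): joint torques, N m.
- get_tcp_pos(): TCP position.
- get_ee_rot(): TCP orientation.
- get_ft_force(): force on the tool from outside, world axes, zero at the start.
- get_ft_torque(): the same for the moment, N m.
- get_grip_width(): opening from 0.0 (shut) to 1.0 (fully open).
- get_finger_force(): force on a finger pad.
Only numpy, scipy, OpenCV 4.12 (cv2) and the standard library are available. Lean on these libraries where they do the work, as an engineer would, in place of code of your own. Each camera call takes 0.05 s, during which the arm holds its last target. There are 200 camera calls.

## Working session

There is one attempt and no reset: what is moved stays moved. The work goes in short steps, each a Python script; the robot and the scene stay as the last script left them, time stands still between calls to the robot, and variables do not carry over. Pictures are saved under pics/ and viewed, at most 12 in all, crops included, and the job is handed in when it is done.

```bash
mkdir -p pics; ls
python3 - <<'E'
from station import *
import cv2
for n in ("top","side"):
    im=read_camera(n); cv2.imwrite(f"pics/{n}0.png",im[:,:,::-1])
    i=camera_info(n); print(n,i)
print(camera_info("wrist"))
a=cv2.imread("pics/top0.png")
cv2.imwrite("pics/top0b.png",cv2.resize(a,(800,600),interpolation=cv2.INTER_CUBIC))
E
```

```text
pics
top {'intrinsics': array([[419.43460443,   0.        , 255.90409852],
       [  0.        , 419.43460443, 196.58420679],
       [  0.        ,   0.        ,   1.        ]]), 'T': array([[-0.02002435,  0.98747779, -0.15648206,  0.37912309],
       [-0.99937428, -0.01520491,  0.03193539, -0.04271647],
       [ 0.02915619,  0.15702363,  0.98716437,  1.16796906],
       [ 0.        ,  0.        ,  0.        ,  1.        ]])}
side {'intrinsics': array([[499.10912085,   0.        , 251.44174252],
       [  0.        , 499.10912085, 185.17511292],
       [  0.        ,   0.        ,   1.        ]]), 'T': array([[-0.86404853,  0.34808779, -0.36366885,  0.1079243 ],
       [-0.50336062, -0.58743454,  0.63367874,  0.66629767],
       [ 0.00694419,  0.73058576,  0.68278564,  0.86732137],
       [ 0.        ,  0.        ,  0.        ,  1.        ]])}
{'intrinsics': array([[297.31863964,   0.        , 254.36294613],
       [  0.        , 297.31863964, 189.04514233],
       [  0.        ,   0.        ,   1.        ]]), 'tool_from_camera': array([[ 3.71491550e-04,  9.68001083e-01,  2.50945741e-01,
         6.81479678e-02],
       [ 9.99999914e-01, -4.06126242e-04,  8.62302901e-05,
        -8.36457181e-04],
       [ 1.85386665e-04,  2.50945687e-01, -9.68001151e-01,
        -1.62762767e-01],
       [ 0.00000000e+00,  0.00000000e+00,  0.00000000e+00,
         1.00000000e+00]])}
```

View pics/top0b.png

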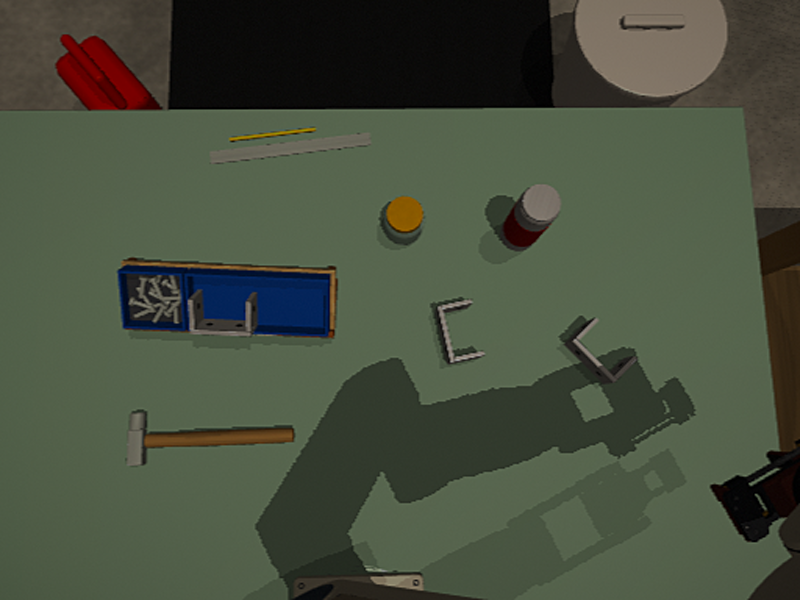

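View pics/side0.png

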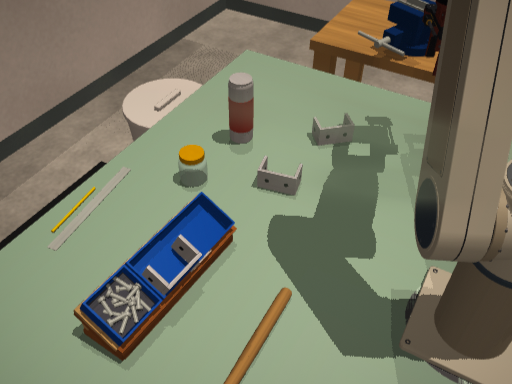

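Run:
```python
import cv2
a=cv2.imread("pics/top0.png")
cv2.imwrite("pics/c1.png",cv2.resize(cv2.convertScaleAbs(a[180:260,265:425],alpha=1.5),(800,400),interpolation=cv2.INTER_CUBIC))
cv2.imwrite("pics/c2.png",cv2.resize(cv2.convertScaleAbs(a[155:225,70:230],alpha=1.5),(800,350),interpolation=cv2.INTER_CUBIC))
```

```text
(no output)
```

View pics/c1.png

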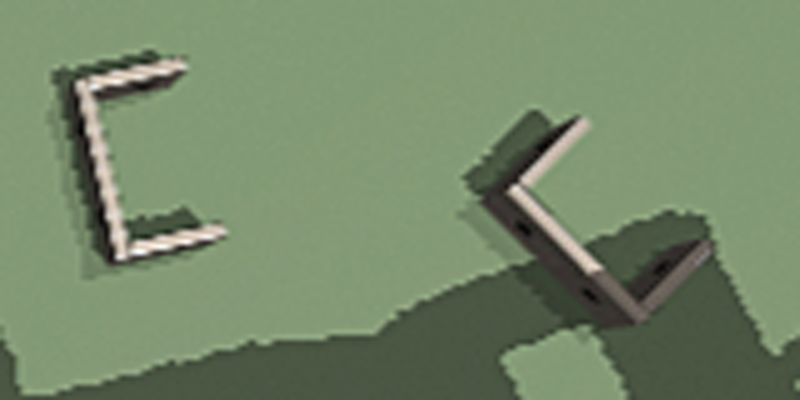

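View pics/c2.png

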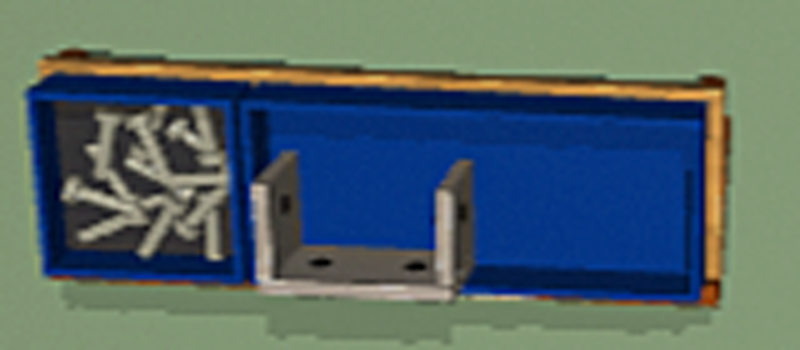

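```bash
cat > h.py <<'E'
import numpy as np
from scipy.optimize import least_squares
from scipy.spatial.transform import Rotation as Ro
from station import *
TOP=camera_info("top")
def proj(P,info=TOP):
    T=info["T"];p=(np.asarray(P)-T[:3,3])@T[:3,:3]; K=info["intrinsics"]
    return np.c_[K[0,2]+K[0,0]*p[:,0]/-p[:,2], K[1,2]+K[1,1]*-p[:,1]/-p[:,2]]
def bench(q): # bracket on bench
    M=np.eye(4);M[:3,:3]=Ro.from_euler('z',q[2]).as_matrix();M[:2,3]=q[:2];return M
S=np.radians(28)
def binT(q):
    M=np.eye(4);M[:3,:3]=(Ro.from_euler('z',q[2])*Ro.from_euler('y',-S)).as_matrix();M[:3,3]=[q[0],q[1],.065];return M
def ap(M,P): return np.asarray(P)@M[:3,:3].T+M[:3,3]
E
cat > fit.py <<'E'
from h import *
o1=np.array([265,180]);o2=np.array([70,155])
br=np.array([[-4,50,56],[56,50,56],[-4,-50,56],[56,-50,56]])/1000.
def c1(p): return (np.array(p)-2)/5+o1   # resize centre shift
def c2(p): return (np.array(p)-2)/5+o2
out={}
for n,uv,g in (("L",[[115,262],[228,235],[75,82],[187,62]],[.47,-.1,-1.4]),("R",[[640,322],[714,243],[507,186],[587,118]],[.45,-.3,-.8])):
    # try both label orders
    best=None
    for U in (uv,[uv[2],uv[3],uv[0],uv[1]]):
        for k in range(4):
            r=least_squares(lambda q:(proj(ap(bench(q),br))-c1(U)).ravel(),[g[0],g[1],k*1.57])
            if best is None or r.cost<best.cost:best=r
    print(n,best.x.round(4),best.fun.round(2)); out[n]=best.x
bp=np.array([[-50,-117,32],[50,-117,32],[50,117,32],[-50,117,32]])/1000.
bu=c2([[698,302],[708,98],[240,92],[243,282]])
hp=np.array([[-4,50,56],[-4,-50,56],[56,50,56],[56,-42,56],[56,-50,56],[56,42,56]])/1000.
hu=c2([[260,294],[453,300],[252,185],[437,190],[453,188],[271,183]])
def f(q):
    B=binT(q);H=np.eye(4);H[:2,3]=q[3:5];H[:3,:3]=Ro.from_euler('z',q[5]).as_matrix()
    return np.r_[proj(ap(B,bp))-bu,proj(ap(B@H,hp))-hu].ravel()
r=least_squares(f,[.5,.2,0,-.04,.06,0]);print(r.x.round(4),r.fun.round(2).reshape(-1,2).tolist())
np.savez("est.npz",L=out["L"],R=out["R"],B=r.x)
E
python3 fit.py
```

```text
L [ 0.5084 -0.1566  4.9025] [ 0.28 -0.27 -0.47 -0.74  0.44  0.12 -0.25  0.87]
R [ 0.4609 -0.4098 -0.8351] [-0.02  0.23 -0.63 -1.27  0.05  0.31  0.59  0.7 ]
[ 5.760e-01  1.585e-01 -5.080e-02 -4.550e-02  5.540e-02 -4.000e-04] [[0.28, -1.83], [-1.52, 2.41], [-0.33, 0.28], [1.6, -0.87], [-0.0, 0.01], [0.64, 0.15], [0.11, -0.44], [-0.12, -0.14], [-0.13, 0.37], [-0.49, 0.07]]
```

```bash
cat >> h.py <<'E'
def rel(s): # tool in bracket rotation: z=-bz, y=s*bx
    y=np.array([s,0,0.]);z=np.array([0,0,-1.]);return np.c_[np.cross(y,z),y,z]
def quat(R):
    x,y,z,w=Ro.from_matrix(R).as_quat();return [float(w),float(x),float(y),float(z)]
def pose(M,p,s): # bracket-pose M, tcp at bracket-local p
    return [float(v) for v in ap(M,p)],quat(M[:3,:3]@rel(s))
def wproj(P,tcp,q):
    i=camera_info("wrist");R=Ro.from_quat([q[1],q[2],q[3],q[0]]).as_matrix()
    t=(np.asarray(P)-tcp)@R; C=i["tool_from_camera"];p=(t-C[:3,3])@C[:3,:3]
    d=np.c_[p[:,0],-p[:,1],-p[:,2]];rho=np.hypot(d[:,0],d[:,1]);th=np.arctan2(rho,d[:,2]);K=i["intrinsics"]
    return np.c_[K[0,2]+K[0,0]*th*d[:,0]/rho,K[1,2]+K[1,1]*th*d[:,1]/rho]
def inbin(x,y,z,yaw,B):
    H=np.eye(4);H[:3,3]=[x,y,z];H[:3,:3]=Ro.from_euler('z',yaw).as_matrix();return B@H
E
python3 - <<'E'
from h import *
import cv2
e=np.load("est.npz");B=binT(e["B"][:3])
for s in(1,-1):
    for n in "LR":
        j=inverse_kinematics(*pose(bench(e[n]),[0,0,.04],s));print(n,s,None if j is None else np.round(j,2))
    for nm,a in(("up",(-.035,-.06,0,0)),("rev",(.03,0,0,np.pi))):
        j=inverse_kinematics(*pose(inbin(*a,B),[0,0,.04],s));print(nm,s,None if j is None else np.round(j,2))
for s in (1,-1):
    try:
        move_pose(*pose(inbin(0,-.01,0,0,B),[0,0,.26],s));break
    except MotionError as x: print(x)
p,q=get_tcp_pos(),get_ee_rot();im=read_camera("wrist");np.savez("w1.npz",p=p,q=q)
cv2.imwrite("pics/w1.png",im[:,:,::-1]);print(get_time(),p,q,s)
cv2.imwrite("pics/w1b.png",cv2.resize(cv2.convertScaleAbs(im[:,:,::-1],alpha=1.3),(800,600),interpolation=cv2.INTER_CUBIC))
E
```

```text
L 1 [-0.32  0.57  1.93 -0.    0.64  1.06]
R 1 [-0.75  0.66  1.74 -0.    0.75  0.09]
up 1 None
rev 1 [ 0.34  0.44  2.06 -0.77  0.26 -2.04]
L -1 [-0.32  0.57  1.93 -0.    0.64 -2.08]
R -1 None
up -1 None
rev -1 [ 0.34  0.44  2.06 -0.77  0.26  1.1 ]
2.75 [0.45392054 0.15432161 0.29456363] [0.17542587 0.7036183  0.66814129 0.16653609] 1
```

View pics/w1b.png

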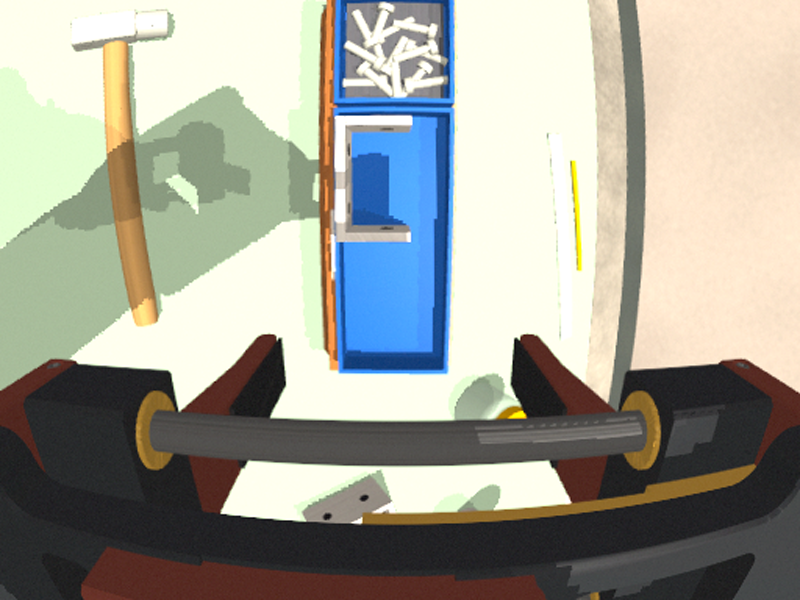

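The picture shows the wide bin (rim about (338..450, 105..373)), bracket_home at its +y end (web at 335..350, 117..242). Enlarging for the bin fit, and checking reach limits.

Run:
```python
from h import *
import cv2
a=cv2.imread("pics/w1.png")
c=[cv2.resize(a[r:r+100,200:300],(400,400),interpolation=cv2.INTER_CUBIC) for r in(60,145)]
cv2.imwrite("pics/c3.png",np.hstack(c))
e=np.load("est.npz");B=binT(e["B"][:3])
for x in(-.04,-.03,-.02):
  for d in(0,.07,.14,.2):
    M=inbin(x,-.06,0,0,B);R=M[:3,:3]@Ro.from_euler('y',d).as_matrix()@rel(1)
    for h in (.04,.06):
      for s in (1,-1):
        R=M[:3,:3]@Ro.from_euler('y',d).as_matrix()@rel(s)
        j=inverse_kinematics([float(v) for v in ap(M,[0,0,h])],quat(R)); 
        if j is not None: print("web",x,d,h,s,np.round(j,2)[[2,3,4,5]])
# leg grip: tool y along bracket y, leg at y=-46
for lx in(.02,.035,.048):
  for d in(0,.1,.2,.3,.4):
    M=inbin(-.036,-.06,0,0,B)
    for s in(1,-1):
      Rr=Ro.from_euler('y',d).as_matrix()@Ro.from_euler('z',s*np.pi/2).as_matrix()@rel(1)
      j=inverse_kinematics([float(v) for v in ap(M,[lx,-.046,.035])],quat(M[:3,:3]@Rr))
      if j is not None: print("leg",lx,d,s,np.round(j,2)[[2,3,4,5]])
```

```text
web -0.04 0 0.06 1 [ 2.25 -1.31  0.15  1.58]
web -0.04 0 0.06 -1 [ 2.25 -1.31  0.15 -1.56]
web -0.04 0.07 0.04 1 [ 2.19 -0.8   0.16  1.05]
web -0.04 0.07 0.04 -1 [ 2.19 -0.8   0.16 -2.09]
web -0.04 0.07 0.06 1 [ 2.21 -0.67  0.19  0.93]
web -0.04 0.07 0.06 -1 [ 2.21 -0.67  0.19 -2.21]
web -0.04 0.14 0.04 1 [ 2.15 -0.4   0.24  0.65]
web -0.04 0.14 0.04 -1 [ 2.15 -0.4   0.24 -2.49]
web -0.04 0.14 0.06 1 [ 2.16 -0.36  0.28  0.61]
web -0.04 0.14 0.06 -1 [ 2.16 -0.36  0.28 -2.53]
web -0.04 0.2 0.04 1 [ 2.11 -0.24  0.32  0.48]
web -0.04 0.2 0.06 1 [ 2.13 -0.22  0.36  0.47]
web -0.03 0 0.06 1 [ 2.23 -1.17  0.15  1.43]
web -0.03 0 0.06 -1 [ 2.23 -1.17  0.15 -1.71]
web -0.03 0.07 0.04 1 [ 2.17 -0.7   0.18  0.95]
web -0.03 0.07 0.04 -1 [ 2.17 -0.7   0.18 -2.19]
web -0.03 0.07 0.06 1 [ 2.19 -0.6   0.21  0.85]
web -0.03 0.07 0.06 -1 [ 2.19 -0.6   0.21 -2.29]
web -0.03 0.14 0.04 1 [ 2.13 -0.36  0.26  0.6 ]
web -0.03 0.14 0.04 -1 [ 2.13 -0.36  0.26 -2.54]
web -0.03 0.14 0.06 1 [ 2.14 -0.33  0.29  0.57]
web -0.03 0.2 0.04 1 [ 2.1  -0.22  0.34  0.46]
web -0.03 0.2 0.06 1 [ 2.11 -0.2   0.38  0.44]
web
[... 955 characters left out ...]
 2.12 -0.28  0.22  1.99]
leg 0.035 0.2 1 [ 2.06 -0.12  0.37 -1.32]
leg 0.035 0.2 -1 [ 2.06 -0.12  0.37  1.82]
leg 0.035 0.3 1 [ 1.99 -0.05  0.52 -1.39]
leg 0.035 0.3 -1 [ 1.99 -0.05  0.52  1.75]
leg 0.035 0.4 1 [ 1.92 -0.02  0.66 -1.42]
leg 0.035 0.4 -1 [ 1.92 -0.02  0.66  1.72]
leg 0.048 0 1 [ 2.16 -0.77  0.11 -0.66]
leg 0.048 0 -1 [ 2.16 -0.77  0.11  2.48]
leg 0.048 0.1 1 [ 2.09 -0.24  0.25 -1.19]
leg 0.048 0.1 -1 [ 2.09 -0.24  0.25  1.95]
leg 0.048 0.2 1 [ 2.03 -0.11  0.4  -1.33]
leg 0.048 0.2 -1 [ 2.03 -0.11  0.4   1.81]
leg 0.048 0.3 1 [ 1.96 -0.05  0.54 -1.39]
leg 0.048 0.3 -1 [ 1.96 -0.05  0.54  1.75]
leg 0.048 0.4 1 [ 1.9  -0.02  0.68 -1.43]
leg 0.048 0.4 -1 [ 1.9  -0.02  0.68  1.71]
```

View pics/c3.png

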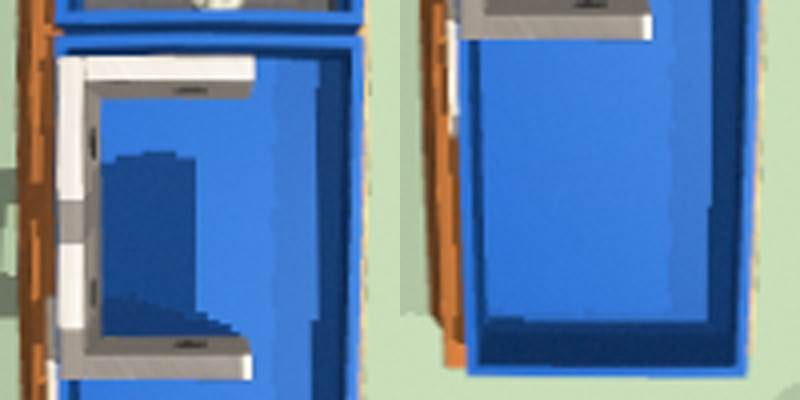

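```bash
cat > fit2.py <<'E'
from h import *
e=dict(np.load("est.npz"));w=np.load("w1.npz")
def L(p):return (np.array(p)-1.5)/4+[200,60]
def R(p):return (np.array(p)-[400,0]-1.5)/4+[200,145]
bp=np.array([[-50,-117,32],[50,-117,32],[50,117,32],[-50,117,32],[-46,-113,0],[46,-113,0]])/1000.
bu=np.r_[R([[468,376],[746,374]]),L([[364,38],[55,38]]),R([[487,320],[708,322]])]
hp=np.array([[-4,50,56],[56,50,56],[56,42,56],[-4,-50,56],[56,-50,56],[56,-42,56]])/1000.
hu=L([[58,57],[254,57],[254,80],[60,378],[251,379],[251,355]])
def f(q):
    B=binT(q);H=np.eye(4);H[:2,3]=q[3:5];H[:3,:3]=Ro.from_euler('z',q[5]).as_matrix()
    return np.r_[wproj(ap(B,bp),w["p"],w["q"])-bu,wproj(ap(B@H,hp),w["p"],w["q"])-hu].ravel()
r=least_squares(f,e["B"]);print(r.x.round(4),r.fun.round(2).reshape(-1,2).tolist())
# with offset free camera shift in z
e["B"]=r.x;np.savez("est.npz",**e)
E
python3 fit2.py
python3 - <<'E'
from h import *
import cv2
e=np.load("est.npz")
p,q=pose(bench(e["L"]),[0.02,0,.2],1)
move_pose(p,q)
p,q=get_tcp_pos(),get_ee_rot();im=read_camera("wrist")[:,:,::-1].copy();np.savez("w2.npz",p=p,q=q);cv2.imwrite("pics/w2.png",im);print(get_time(),p)
br=np.array([[-4,50,56],[56,50,56],[-4,-50,56],[56,-50,56],[4,-42,56],[4,42,56]])/1000.
uv=wproj(ap(bench(e["L"]),br),p,q);print(uv.round(1).tolist())
lo=np.clip(uv.min(0).astype(int)-25,0,None)
print(lo)
c=im[lo[1]:lo[1]+150,lo[0]:lo[0]+200];c=cv2.resize(c,None,fx=4,fy=4,interpolation=cv2.INTER_CUBIC)
for k in uv: cv2.drawMarker(c,tuple(int(v) for v in (k-lo)*4+1.5),(0,0,255),cv2.MARKER_CROSS,12,1)
cv2.imwrite("pics/c4.png",c)
E
```

```text
[ 0.5713  0.1616 -0.0621 -0.0416  0.0551  0.002 ] [[-1.14, -1.08], [-0.61, 0.13], [-0.18, -1.1], [-0.15, -1.63], [-0.81, 2.21], [4.35, 2.32], [-0.23, -0.04], [0.19, -0.35], [0.14, 0.31], [-0.46, 0.23], [0.14, 0.14], [0.22, -0.28]]
4.1167 [ 0.51213193 -0.17552889  0.20017462]
[[232.6, 131.2], [290.8, 131.5], [233.9, 222.7], [288.1, 222.7], [241.1, 216.0], [240.4, 138.8]]
[207 106]
```

View pics/c4.png

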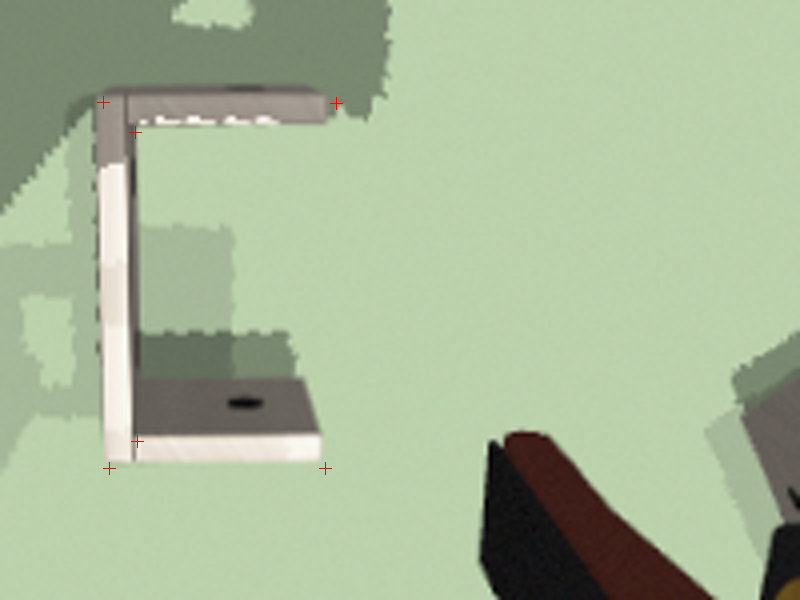

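The crop shows the left bracket about 1–2 px off the model (top corners at (95,95), (327,95), (105,460), (320,460)); I refit and pick it.

```bash
sed -i 's/,\[-46,-113,0\],\[46,-113,0\]\]/]/; s/,R(\[\[487,320\],\[708,322\]\])\]/]/' fit2.py; python3 fit2.py
python3 - <<'E'
from h import *
e=dict(np.load("est.npz"));w=np.load("w2.npz")
br=np.array([[-4,50,56],[56,50,56],[-4,-50,56],[56,-50,56],[4,-42,56],[4,42,56]])/1000.
u=(np.array([[95,95],[327,95],[105,460],[320,460],[134,435],[129,122]])-1.5)/4+[207,106]
r=least_squares(lambda q:(wproj(ap(bench(q),br),w["p"],w["q"])-u).ravel(),e["L"]);print(r.x.round(4),r.fun.round(2))
e["L"]=r.x;np.savez("est.npz",**e)
M=bench(r.x)
p,q=pose(M,[0,0,.1],1);move_pose(p,q)
movel(pose(M,[0,0,.036],1)[0],v=.12)
command_gripper(0.0);print("w",get_grip_width(),get_finger_force())
movel(pose(M,[0,0,.16],1)[0],v=.12);print(get_grip_width(),get_ft_force(),get_tcp_pos(),get_time())
B=binT(e["B"][:3])
for x,h in((-.03,.17),(-.03,.11),(-.03,.07),(-.03,.04)):
  for d in(.06,.08,.1,.12):
    m=inbin(x,-.055,0,0,B);m[:3,:3]=m[:3,:3]@Ro.from_euler('y',d).as_matrix()
    j=inverse_kinematics([float(v) for v in ap(inbin(x,-.055,0,0,B),[0,0,h])],quat(m[:3,:3]@rel(1)));print(x,h,d,None if j is None else np.round(j,2))
E
```

```text
[ 0.5714  0.159  -0.0556 -0.0422  0.0569 -0.0037] [[0.01, -0.05], [0.39, 0.77], [0.0, -0.24], [-0.05, -0.36], [-0.27, -0.07], [0.21, -0.37], [0.16, 0.3], [-0.47, 0.25], [0.14, 0.16], [0.22, -0.26]]
[ 0.5101 -0.1545  4.9096] [ 0.21 -0.22  0.45 -0.38 -0.21  0.31  0.36 -0.03 -0.37 -0.28 -0.44  0.63]
w 0.08994068549427138 29.98940885066986
0.08980786248484243 [ 0.19065054  1.04554711 -3.0956215 ] [ 0.50955688 -0.15435508  0.15924886] 7.675
-0.03 0.17 0.06 [ 0.3   0.1   2.23 -0.36  0.43  0.66]
-0.03 0.17 0.08 [ 0.3   0.1   2.22 -0.32  0.45  0.62]
-0.03 0.17 0.1 [ 0.29  0.1   2.21 -0.29  0.48  0.58]
-0.03 0.17 0.12 [ 0.29  0.11  2.2  -0.25  0.5   0.55]
-0.03 0.11 0.06 [ 0.28  0.25  2.22 -0.49  0.29  0.77]
-0.03 0.11 0.08 [ 0.27  0.25  2.21 -0.42  0.32  0.71]
-0.03 0.11 0.1 [ 0.27  0.25  2.2  -0.37  0.34  0.65]
-0.03 0.11 0.12 [ 0.26  0.25  2.19 -0.32  0.37  0.6 ]
-0.03 0.07 0.06 [ 0.26  0.35  2.2  -0.64  0.22  0.92]
-0.03 0.07 0.08 [ 0.26  0.35  2.19 -0.54  0.24  0.82]
-0.03 0.07 0.1 [ 0.25  0.35  2.18 -0.46  0.26  0.73]
-0.03 0.07 0.12 [ 0.25  0.35  2.17 -0.39  0.29  0.66]
-0.03 0.04 0.06 [ 0.25  0.43  2.19 -0.82  0.17  1.09]
-0.03 0.04 0.08 [ 0.25  0.42  2.17 -0.67  0.19  0.94]
-0.03 0.04 0.1 [ 0.24  0.42  2.16 -0.56  0.21  0.82]
-0.03 0.04 0.12 [ 0.24  0.42  2.15 -0.46  0.24  0.73]
```

```bash
cat >> h.py <<'E'
def binpose(B,x,y,h,yaw,d,s): # tool tilted by d (world-vertical-wards) about bin y, tcp at height h
    m=inbin(x,y,0,0,B);R=m[:3,:3]@Ro.from_euler('y',d).as_matrix()@Ro.from_euler('z',yaw).as_matrix()@rel(s)
    return [float(v) for v in ap(m,[0,0,h])],quat(R)
E
python3 - <<'E'
from h import *
import cv2
e=np.load("est.npz");B=binT(e["B"][:3]);d=.08;y=-.053
p,q=binpose(B,-.03,y,.17,0,d,1);move_pose(p,q)
movel(binpose(B,-.03,y,.06,0,d,1)[0],v=.12);wait(.2)
print(get_ft_force(),get_grip_width())
t=movel(binpose(B,-.03,y,.034,0,d,1)[0],v=.03,until_force=6)
z=(np.array(get_tcp_pos())-B[:3,3])@B[:3,:3];print("contact",t,z.round(4),get_ft_force())
command_gripper(.35);wait(.3)
movel(binpose(B,-.03,y,.12,0,d,1)[0],v=.1)
move_pose(*binpose(B,0,-.02,.25,0,.05,1))
p,q=get_tcp_pos(),get_ee_rot();im=read_camera("wrist")[:,:,::-1];np.savez("w3.npz",p=p,q=q);cv2.imwrite("pics/w3.png",im);print(get_time())
c=[cv2.resize(im[r:r+100,200:300],(400,400),interpolation=cv2.INTER_CUBIC) for r in(60,145)]
cv2.imwrite("pics/c5.png",np.hstack(c))
E
```

```text
[-0.00839702 -0.01402491 -2.56102209] 0.08627396901528948
contact True [-0.0306 -0.0531  0.0391] [-1.13507163 -0.64755275  3.95114761]
13.1583
```

View pics/c5.png

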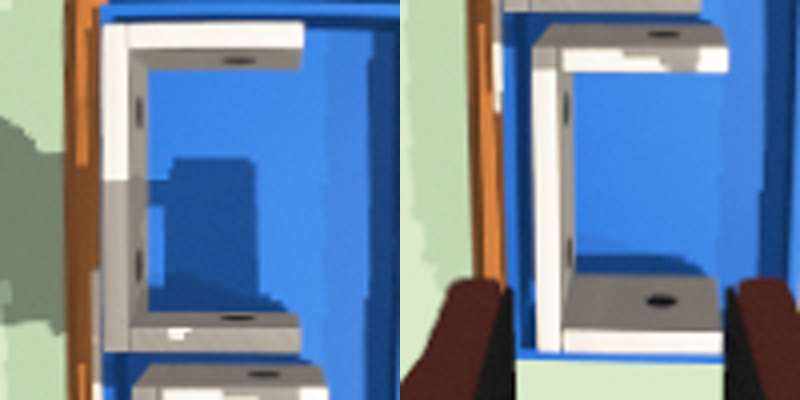

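Run:
```python
from h import *
import cv2
e=dict(np.load("est.npz"));w=np.load("w3.npz");B=binT(e["B"][:3])
def R(p):return (np.array(p)-[400,0]-1.5)/4+[200,145]
def L(p):return (np.array(p)-1.5)/4+[200,60]
hp=np.array([[-4,50,56],[56,50,56],[56,42,56],[-4,-50,56],[56,-50,56],[56,-42,56]])/1000.
for n,u in(("A",R([[533,47],[728,47],[728,72],[538,352],[722,352],[722,330]])),("H",L([[101,23],[303,23],[303,47],[105,351],[300,351],[300,327]]))):
    r=least_squares(lambda q:(wproj(ap(inbin(q[0],q[1],0,q[2],B),hp),w["p"],w["q"])-u).ravel(),[-.04,0,0]);print(n,r.x.round(4),r.fun.round(2));e[n]=r.x
np.savez("est.npz",**e)
command_gripper(1.0)
move_pose(*pose(bench(e["R"]),[0.02,0,.2],1))
p,q=get_tcp_pos(),get_ee_rot();im=read_camera("wrist")[:,:,::-1].copy();np.savez("w4.npz",p=p,q=q);cv2.imwrite("pics/w4.png",im);print(get_time(),p)
uv=wproj(ap(bench(e["R"]),hp),p,q)
lo=np.array([200,95]);print(uv.round(1).tolist())
c=im[lo[1]:lo[1]+150,lo[0]:lo[0]+200];c=cv2.resize(c,None,fx=4,fy=4,interpolation=cv2.INTER_CUBIC)
for k in uv: cv2.drawMarker(c,tuple(int(v) for v in (k-lo)*4+1.5),(0,0,255),cv2.MARKER_CROSS,12,1)
cv2.imwrite("pics/c6.png",c)
```

```text
A [-0.0332 -0.0524  0.0052] [-0.59 -0.4   0.16 -0.22  0.08  0.06 -0.01 -0.17  0.11  0.52  0.27  0.31]
H [-0.0419  0.0579 -0.0011] [-0.02  0.01  0.05 -0.49  0.04  0.03 -0.63  0.14  0.23  0.46  0.31 -0.15]
16.275 [ 0.47485595 -0.42373075  0.20027288]
[[232.2, 132.5], [290.4, 132.8], [290.2, 140.4], [233.6, 223.8], [287.7, 223.8], [288.0, 217.1]]
```

View pics/c6.png

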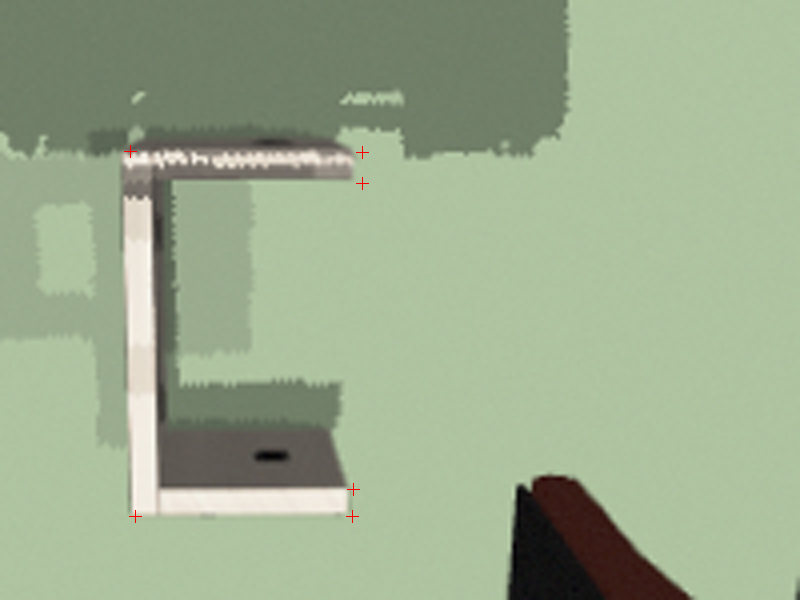

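Bracket A stands flat at bin x≈−33, y≈−52 mm, all square. The crop shows the other bracket 1–2 px off the model; refit, pick slightly off-centre so the inner finger clears the home bracket's leg, and lower it between.

Run:
```python
from h import *
e=dict(np.load("est.npz"));w=np.load("w4.npz");B=binT(e["B"][:3])
hp=np.array([[-4,50,56],[56,50,56],[56,42,56],[-4,-50,56],[56,-50,56],[56,-42,56]])/1000.
u=(np.array([[123,151],[353,151],[353,180],[131,515],[348,515],[348,488]])-1.5)/4+[200,95]
r=least_squares(lambda q:(wproj(ap(bench(q),hp),w["p"],w["q"])-u).ravel(),e["R"]);print(r.x.round(4),r.fun.round(2))
e["R"]=r.x;np.savez("est.npz",**e);M=bench(r.x)
c,yc,o=.036,.018,-.012
P=lambda h:pose(inbin(c,yc,0,np.pi,B),[0,o,h],1)
for h in(.19,.12,.06,.034):
    j=inverse_kinematics(*P(h));print(h,None if j is None else np.round(j,2))
move_pose(*pose(M,[0,o,.1],1));movel(pose(M,[0,o,.036],1)[0],v=.12)
command_gripper(0.0);print("w",get_grip_width(),get_finger_force())
movel(pose(M,[0,o,.2],1)[0],v=.15);print(get_ft_force(),get_ft_torque(),get_time())
move_pose(*P(.19));wait(.2)
print(get_grip_width(),get_time(),((np.array(get_tcp_pos())-B[:3,3])@B[:3,:3]).round(4))
import cv2
p,q=get_tcp_pos(),get_ee_rot();im=read_camera("wrist")[:,:,::-1].copy();np.savez("w5.npz",p=p,q=q)
for n in "AH":
    for k in wproj(ap(inbin(*e[n][:2],0,e[n][2],B),hp),p,q): cv2.drawMarker(im,tuple(int(v) for v in k.round()),(0,0,255),cv2.MARKER_CROSS,5,1)
hold=inbin(c,yc,.19-.036,np.pi,B)
for k in wproj(ap(hold,hp),p,q): cv2.drawMarker(im,tuple(int(v) for v in k.round()),(255,0,255),cv2.MARKER_CROSS,5,1)
cv2.imwrite("pics/w5.png",cv2.resize(im,(800,600),interpolation=cv2.INTER_CUBIC))
```

```text
[ 0.4597 -0.4083 -0.8266] [-0.35 -0.    0.3  -0.28  0.24  0.14 -0.05  0.34 -0.17 -0.07  0.03 -0.1 ]
0.19 [ 0.47  0.13  2.07 -0.46  0.56 -2.28]
0.12 [ 0.43  0.28  2.06 -0.56  0.42 -2.18]
0.06 [ 0.4   0.41  2.04 -0.71  0.33 -2.05]
0.034 [ 0.39  0.46  2.02 -0.78  0.29 -1.98]
w 0.08564943043784652 29.99953418970108
[ 0.11209253 -0.87176469 -2.22920273] [-0.02235776  0.04742723 -0.02492655] 19.8917
0.08945699341498285 22.2833 [0.0362 0.0296 0.1898]
```

View pics/w5.png

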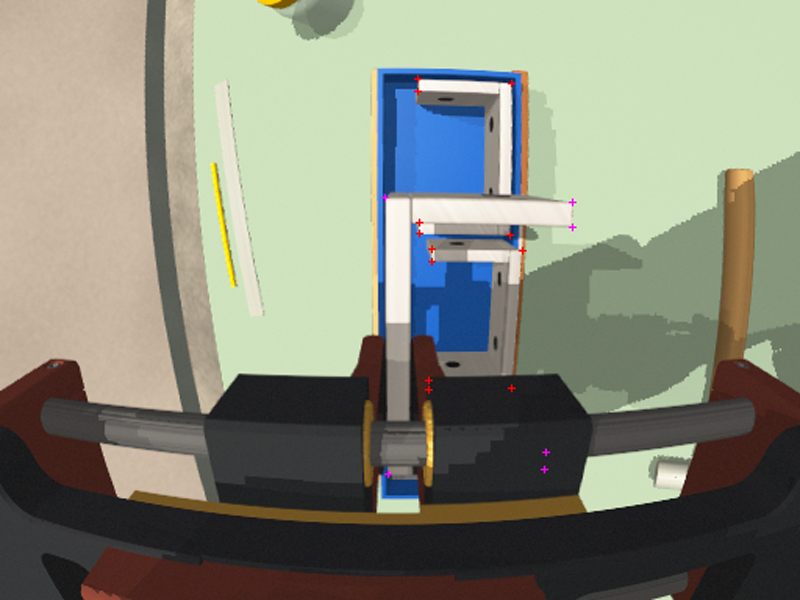

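Held bracket and the two in the bin match the model within about 1 px ((385,197), (572,202) for the held leg). Lowering.

Run:
```python
from h import *
import cv2
e=dict(np.load("est.npz"));B=binT(e["B"][:3])
P=lambda h:pose(inbin(.036,.018,0,np.pi,B),[0,-.012,h],1)
movel(P(.105)[0],v=.1);wait(.2)
t=movel(P(.045)[0],v=.04,until_force=6)
z=lambda:((np.array(get_tcp_pos())-B[:3,3])@B[:3,:3]).round(4)
print("mid",t,z(),get_ft_force())
if not t:
    t=movel(P(.032)[0],v=.025,until_force=6);print("low",t,z(),get_ft_force())
    if z()[2]<.041:
        command_gripper(.3);wait(.3)
        movel(P(.13)[0],v=.1)
        move_pose(*binpose(B,0,-.02,.25,0,.05,1))
        p,q=get_tcp_pos(),get_ee_rot();im=read_camera("wrist")[:,:,::-1];np.savez("w6.npz",p=p,q=q);cv2.imwrite("pics/w6.png",im)
        cv2.imwrite("pics/c7.png",np.hstack([cv2.resize(im[r:r+100,200:300],(400,400),interpolation=cv2.INTER_CUBIC) for r in(60,145)]))
print(get_time())
```

```text
mid False [0.0361 0.0301 0.0452] [-0.38778561 -0.40582732 -3.0899318 ]
low True [0.036  0.0301 0.0353] [0.06369188 0.40969318 1.75634361]
30.0
```

View pics/c7.png

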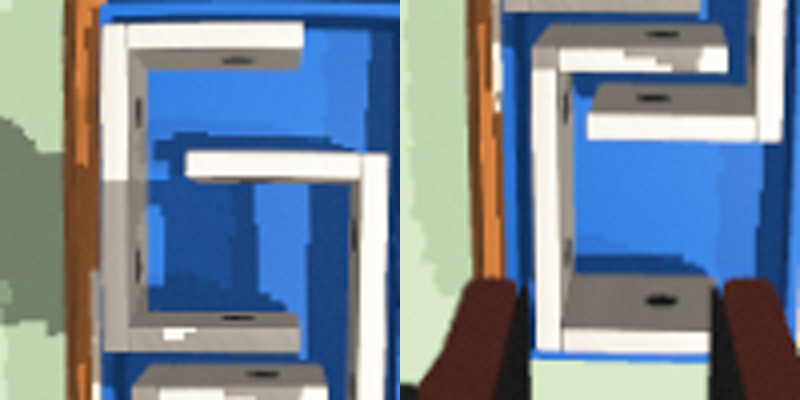

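All three stand interlocked: the reversed bracket's legs end at (187,165) in the home bracket's mouth and (590,125) in the other bracket's mouth. The contact height (tool at 35.3 mm, gripped at 36) shows it sits flat on the floor.

```bash
python3 -c "
from station import *
wait(.5);print(job_done(),get_time())"
```

```text
the job is handed in; nothing more can be done
the job is handed in; nothing more can be done
```

I placed both bench brackets in the wide bin with the first one, one beside it and one reversed and bridging the two, and handed the job in at about 30 s of the 58 s allowed; the verdict was not shown to me.

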